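Clamp the square jar and unscrew its tight cap

ROBOT

A 7-joint arm with a two-finger parallel gripper is mounted at the origin on the work surface. World frame = base frame: x ahead of the robot, y to its left, z up, the work surface at z = 0. Lengths are in m, angles in rad, forces in N, time in s.
With the tool pointing down it reaches from about 0.425 to 1.025 m from the base axis. Payload 9.4 kg.
Tool frame: the origin (TCP) lies midway between the tips of the shut fingers; the grasp point (between the pads) lies r.grip_depth behind it (r.grip_depth is the distance from the TCP to the grasp point, in m); z points along the fingers, x is the direction in which the jaws open and shut, and the axes are right-handed (so a half turn about z gives the same grasp; the last joint's range is limited). The gripper opens to 85 mm and grips with 20 to 120 N. Pads are 22 mm wide; open, the fingers measure 114 mm over their backs; the gripper's body (76 mm by 85 mm) begins 54 mm behind the grasp point. The pads swing forward as they close: fully open they stand 13 mm farther back than shut.
Start: joints at [1.089, 0.599, -0.003, 1.599, 0.002, 0.943, -0.08], TCP at [0.286, -0.666, 0.231] pointing down, gripper open.
Joint ranges: [-2.57, 2.57], [-0.35, 1.97], [-1.29, 1.29], [0.11, 2.56], [-1.05, 4.19], [0.11, 1.86], [-2.63, 2.63]. Speed limits (rad/s): [2.22, 2.22, 3.01, 3.01, 3.14, 3.14, 3.14].

INTERFACE

Orientations are given as [roll, pitch, yaw] about the fixed x, y, z axes, in that order (R = Rz(yaw) Ry(pitch) Rx(roll)).
In Python, from bench import r gives the robot as it stands. Calls block until the motion is done:
- r.movep(position, orientation): joint-space move of the TCP to a pose.
- r.move_l(position, frame=None, max_speed=0.15, max_force=None): straight line of the TCP; frame=None keeps the orientation; max_speed is the mean speed in m/s. With max_force (N) it stops when the force on the tool has changed by that much, and returns True; else False.
- r.goto_joints(angles): joint-space move.
- r.move_gripper(opening, strength=None): finger opening in m; strength is the grip in N (None keeps the last); returns when the fingers have stopped.
- r.sleep(seconds).
- r.inverse_kinematics(position, orientation): joint angles nearest the present ones, or None.
- r.state(): the state.
- r.camera(name): name is "scene" or "top"; returns (picture, depth): 480x640x3 uint8, red, green, blue; 480x640 float32, m along the optical axis (not along the pixel's ray), 0 where there is no reading.
- r.camera_model(name): a dict with "fx", "fy", "cx", "cy" (pixels), "R" (3x3) and "t" (3): a world point X has camera coordinates R X + t. Camera axes: x right, y down, z forward; pixel columns grow to the right and rows downward; lengths in m; the calibration is good to about 2 mm. A picture is of the moment at which its call begins. camera_model takes no time and is no camera call.
A pose or a line that the arm cannot do raises r.MotionError and nothing moves.
- r.job_done(): hands the job in, once; it reports no verdict.
The state is a dict: "time": time; "joint_pos": joint angles; "qd": joint speeds; "effort": joint torques, N m; "position": TCP position; "tcp_rot": TCP orientation; "wrist_force": force on the tool from outside, world axes, zero at the start; "moment": the same for the moment, N m; "grip_width": finger opening in m.
Only numpy, scipy, OpenCV 4.12 (cv2) and the standard library are available. Lean on these libraries where they do the work, as an engineer would, in place of code of your own. Each camera call takes 0.05 s, during which the arm holds its last target. There are 200 camera calls.

TASK

Slide the blue clamp head along its rails until the square amber jar is gripped snugly between it and the fixed jaw, and leave it closed so that the jar cannot turn. Then unscrew the jar's tight black cap counter-clockwise (seen from above, a bit under a fifth of a turn, white line from the red dot to the green dot), stop turning when it comes free, and lift it straight up. Finish still holding the cap level, about 2 cm clear above the standing jar, without lifting, tipping or twisting the jar or disturbing the other things on the bench.

Things in the scene. Friction and masses are not known exactly. Their poses are not given: they have to be found in the camera images.
- fixture: Clamp fixture screwed to the bench: plywood base 320 x 130 x 12 mm, from 180 mm behind to 140 mm ahead of its origin along its x axis. Origin on the bench surface, on the centre line; z up. The jar stands on the base's top, 12 mm up. Two steel rails along x, 10 mm wide, tops 22 mm up, centred 53 mm either side. The head slides towards +x.
- fixed_jaw (a point): Middle of the top edge of the fixed blue jaw's flat face, at fixture x = +100 mm, 62 mm above the bench; axes are the fixture's. The face looks to -x; the jaw is 96 mm wide, 25 mm thick.
- head (a joint): Blue clamp head: metres slid along the fixture's +x, 0 (open) to 0.112. Jaw face (92 mm wide, top 62 mm above the bench) at fixture x = -66 mm + value: it reads 0.100 with the 66 mm jar flat between both jaws. Stiff (9 N dry friction); stays where left and so braces the jar. The jaw is 14 mm thick; behind it a carriage plate, 122 mm wide, top 36 mm up, ends 86 mm behind the face.
- head_grip (a point): Centre of the top of the orange square grip post on the clamp head, 85 mm above the bench. Post 20 x 20 mm, sides along the fixture's axes, rising 49 mm from the carriage plate (plate top 36 mm above the bench), 60 mm behind the head's jaw face. Axes: x along the slide, towards the jar.
- jar: Loose square amber glass jar, 66 x 66 mm, shoulder 72 mm above its underside, about 0.45 kg. Origin at the centre of its underside, z up, sides along its x and y; x is along the fixture's x within 3 degrees. It starts 1 to 10 mm from the fixed jaw; the head pushes it home.
- neck (a point): Centre of the jar's shoulder; axes are the jar's. A lug neck, 26 mm high with its seal, rises here inside the cap. Dots on the shoulder beside the cap, angles from x counter-clockwise seen from above: red (shut) at -10 degrees, green (open) at +57. The cap's white line starts at -16 to -4; the cap is locked until about 42, free from 45 to 70, and meets a hard stop at about 72.
- cap: Black ribbed cap, 57 mm across, 28 mm tall, 40 g, locked on the neck by three lugs. Origin under its centre (3 mm above the shoulder when shut), z up; the white line on top runs along +x. A springy seal pushes it up with about 20 N: it turns tightly (0.15 to 0.4 N m). A counter-clockwise turn of 67 degrees always frees it; it may then rise 3 mm. It cannot be pulled off while locked.
- yellow_block: Bystander: yellow plastic block 60 x 40 x 30 mm, origin under its centre.
- tumbler: Bystander: glass tumbler 72 mm across, 95 mm tall, origin under its centre.
- sanding_block: Bystander: wooden sanding block 110 x 65 x 32 mm, origin under its centre.
- glue_bottle: Bystander: white glue bottle 56 mm across, 150 mm tall, origin under its centre.
- stain_tin: Bystander: tin 80 mm across, 85 mm tall, origin under its centre.
- screwdriver: Bystander: screwdriver 190 mm long lying along its x axis.
Mind the look-alikes: they are no part of the job. Of the things shaped like the cap, the black one is meant.

How it is judged:
By the outcome, as a careful person would: the job done as asked, in the order asked, and still so for the second after the job is handed in, while the arm keeps its last pose, push and grip.
It also fails if it takes over 42 s, if anything falls off the work surface, if the arm or the gripper's body presses on something with over 40 N, if the wrist force passes 120 N, or if a joint passes its speed limit or range.

## Working session

There is one attempt and no reset: what is moved stays moved. The work goes in short steps, each a Python script; the robot and the scene stay as the last script left them, time stands still between calls to the robot, and variables do not carry over. Pictures are saved under pics/ and viewed, about 8 in all and at most 12, crops included, and the job is handed in when it is done.

```bash
ls; mkdir -p pics
python3 - <<'E'
from bench import r
import cv2,numpy as np
for n in("scene","top"):
    p,d=r.camera(n); cv2.imwrite(f"pics/{n}0.png",p[:,:,::-1]); np.savez(f"{n}0.npz",p=p,d=d)
    print(n,r.camera_model(n))
print(r.state(), r.grip_depth)
E
```

```text
pics
scene {'fx': 461.6586537589517, 'fy': 461.6586537589517, 'cx': 318.2853562516378, 'cy': 242.8664823939323, 'R': array([[ 0.87165315,  0.49011634, -0.00260072],
       [ 0.40482177, -0.72293105, -0.55990181],
       [-0.27629717,  0.48698734, -0.82855489]]), 't': array([-0.52200144, -0.18954998,  1.41175865])}
top {'fx': 478.51306340416403, 'fy': 478.51306340416403, 'cx': 319.6112079184451, 'cy': 237.14409508109162, 'R': array([[-0.00950513, -0.99977272,  0.01908308],
       [-0.99343078,  0.00726498, -0.11420379],
       [ 0.1140392 , -0.02004324, -0.99327405]]), 't': array([-0.00753695,  0.59356224,  1.43692309])}
{'time': 0.1, 'joint_pos': array([ 1.08926643,  0.60007289, -0.00251078,  1.60006099,  0.00178522,
        0.94290565, -0.07981579]), 'qd': array([ 0.0004239 , -0.00422749, -0.00049277, -0.00084626, -0.00094872,
        0.00040833,  0.00014705]), 'effort': array([ 6.19319835e-03, -7.77990389e+01,  1.57025680e+00, -2.58624637e+01,
        1.26074406e-02,  5.46752635e-03, -1.94880835e-05]), 'position': array([ 0.28535326, -0.66601407,  0.23047975]), 'tcp_rot': array([ 3.14145219e+00,  1.43806216e-03, -1.16595941e+00]), 'wrist_force': array([0.1937962 , 0.3263236 , 0.07744443]), 'moment': array([-0.00595592,  0.01646214, -0.02327767]), 'grip_width': 0.08545397748151215} 0.0187
```

View pics/top0.png

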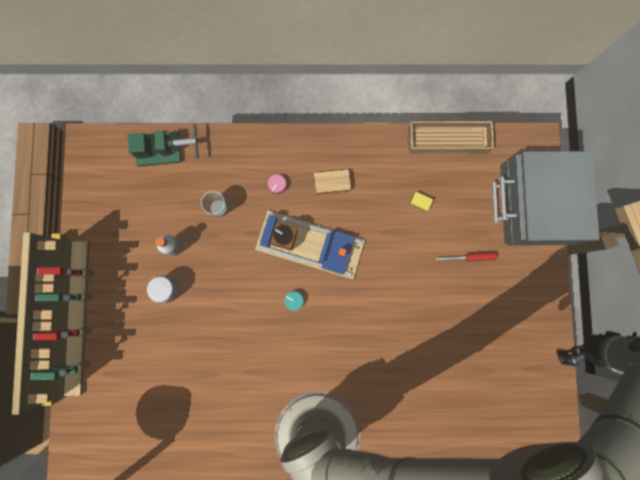

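View pics/scene0.png

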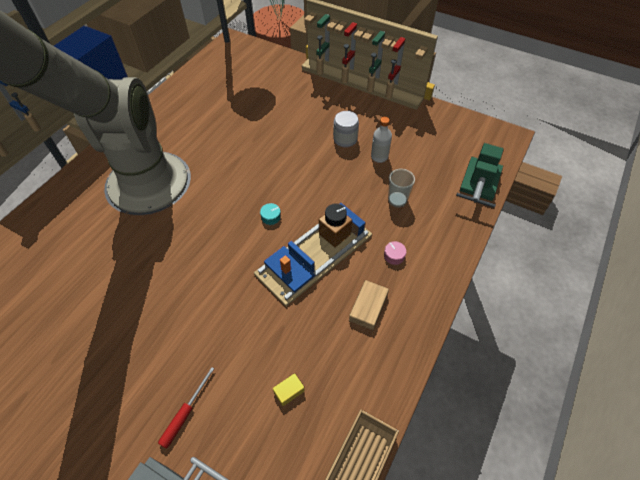

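The top view shows the fixture at about (310,245): its fixed jaw is on the left at (267,230), the black cap at (284,234) and the orange post at (343,252). The teal cap (293,300) and pink cap (277,183) are the look-alikes. The scene view agrees, with the cap at (336,214) and the post at (286,266).

```bash
cat > h.py <<'E'
import numpy as np,cv2
from bench import r
def ray(n,px,z):
    m=r.camera_model(n); R=m["R"];c=-R.T@m["t"]
    px=np.atleast_2d(px).astype(float)
    d=np.c_[(px[:,0]-m["cx"])/m["fx"],(px[:,1]-m["cy"])/m["fy"],np.ones(len(px))]@R
    return c+d*((z-c[2])/d[:,2])[:,None]
def proj(n,X):
    m=r.camera_model(n); q=m["R"]@np.asarray(X)+m["t"]; return q[0]/q[2]*m["fx"]+m["cx"],q[1]/q[2]*m["fy"]+m["cy"]
def comps(mask,amin=8):
    k,l,s,c=cv2.connectedComponentsWithStats(mask.astype(np.uint8)); return [(c[i],s[i],l==i) for i in range(1,k) if s[i,4]>=amin]
def crop(p,box,k,f):
    x0,y0,x1,y1=box; cv2.imwrite(f,cv2.resize(p[y0:y1,x0:x1,::-1],None,fx=k,fy=k,interpolation=cv2.INTER_CUBIC))
E
python3 - <<'E'
from h import *
B={"top":(250,205,370,285),"scene":(245,190,385,310)}
ims=[]
for n,b in B.items():
    p=np.load(n+"0.npz")["p"]; x0,y0,x1,y1=b
    q=p[y0:y1,x0:x1]; ims.append(q); hsv=cv2.cvtColor(q,cv2.COLOR_RGB2HSV); H,S,V=cv2.split(hsv)
    for nm,m,z in(("orange",(H<13)&(S>190)&(V>150),.085),("blue",(H>100)&(H<125)&(S>120),.062),("black",(V<50)&(S<120),.115)):
        for c,s,l in comps(m,12):
            ys,xs=np.nonzero(l); pts=np.c_[xs+x0,ys+y0].astype(np.float32)
            rc=cv2.minAreaRect(pts)
            print(n,nm,c+[x0,y0],s[4],"rect",np.round(cv2.boxPoints(rc),1).tolist(),"world",ray(n,c+[x0,y0],z)[0].round(4))
            if nm=="black": print("circ",cv2.minEnclosingCircle(pts))
c=np.vstack([cv2.resize(q,(640,int(640*q.shape[0]/q.shape[1])),interpolation=cv2.INTER_CUBIC) for q in ims[:1]])
cv2.imwrite("pics/c_top.png",cv2.resize(ims[0][:,:,::-1],None,fx=6.5,fy=6.5,interpolation=cv2.INTER_CUBIC))
cv2.imwrite("pics/c_scene.png",cv2.resize(ims[1][:,:,::-1],None,fx=5,fy=5,interpolation=cv2.INTER_CUBIC))
E
```

```text
top blue [267.96710526 230.42105263] 152 rect [[261.0, 243.0], [270.1000061035156, 215.6999969482422], [275.20001220703125, 217.39999389648438], [266.1000061035156, 244.6999969482422]] world [0.6118 0.1435 0.062 ]
top blue [337.22153209 252.75362319] 483 rect [[323.0, 266.0], [334.5, 231.5], [353.3999938964844, 237.8000030517578], [341.8999938964844, 272.29998779296875]] world [ 0.5427 -0.0645  0.062 ]
top blue [324.98113208 247.50943396] 53 rect [[320.20001220703125, 259.79998779296875], [327.8999938964844, 234.6999969482422], [329.79998779296875, 235.3000030517578], [322.1000061035156, 260.29998779296875]] world [ 0.5588 -0.0278  0.062 ]
scene blue [355.67613636 220.30113636] 176 rect [[343.3999938964844, 209.60000610351562], [353.1000061035156, 203.8000030517578], [368.0, 228.60000610351562], [358.29998779296875, 234.39999389648438]] world [0.6404 0.1328 0.062 ]
scene blue [292.3190975  266.26994359] 1241 rect [[263.5, 261.5], [288.0, 237.0], [320.0, 269.0], [295.5, 293.5]] world [ 0.566  -0.0751  0.062 ]
scene black [335.76811594 220.55072464] 69 rect [[325.79998779296875, 216.0], [345.0, 215.0], [345.5, 224.60000610351562], [326.29998779296875, 225.60000610351562]] world [0.6112 0.07   0.115 ]
circ ((335.5, 217.5), 9.823541641235352)
```

View pics/c_top.png

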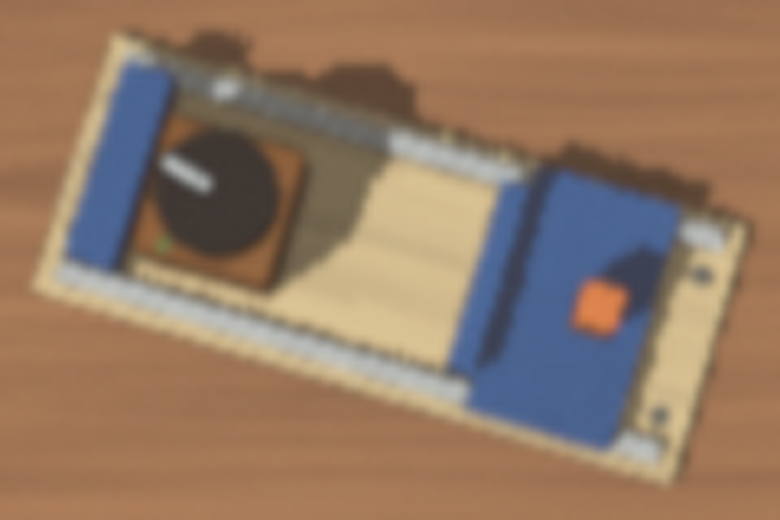

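View pics/c_scene.png

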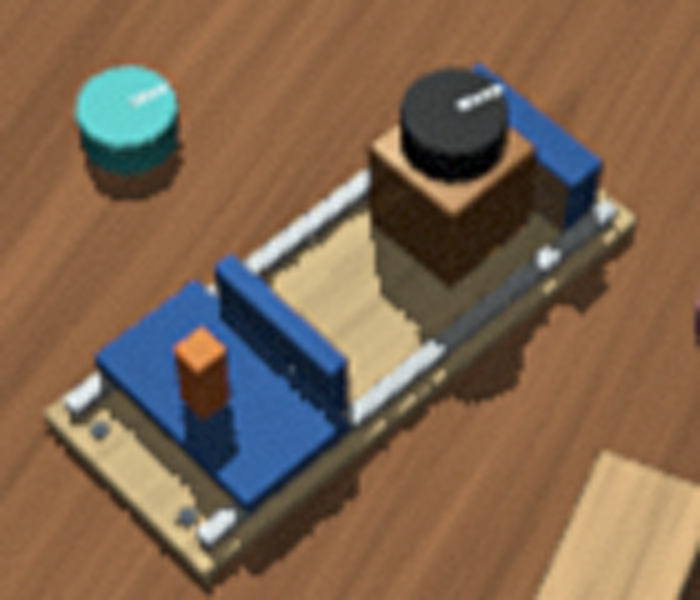

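The crops show these positions:
- **Base corners** (top crop): (115,35), (750,220), (675,487), (33,290).
- **Post top**: about (600,307) in the top crop and (200,350) in the scene crop.
- **Cap top**: about (216,192) in the top crop and (454,110) in the scene crop. Its white line points at the fixed jaw.
- **Jar**: a few mm from the fixed jaw.

```bash
cat >> h.py <<'E'
def tri(pt,ps):   # two-view least squares: top pixel, scene pixel
    A=[];b=[]
    for n,u in(("top",pt),("scene",ps)):
        m=r.camera_model(n);P=np.c_[m["R"],m["t"]]
        x,y=(u[0]-m["cx"])/m["fx"],(u[1]-m["cy"])/m["fy"]
        for row in(P[0]-x*P[2],P[1]-y*P[2]): A.append(row[:3]);b.append(-row[3])
    return np.linalg.lstsq(np.array(A),np.array(b),rcond=None)[0]
E
python3 - <<'E'
from h import *
T=lambda c:np.array(c)/6.5+[250,205]-.42
S=lambda c:np.array(c)/5+[245,190]-.4
tc=np.array([T(c) for c in[(115,35),(750,220),(675,487),(33,290)]])
W=ray("top",tc,.012); print(W.round(4))
d1=W[0]-W[1];d2=W[3]-W[2];print("yaw",np.degrees(np.arctan2(d1[1],d1[0])),np.degrees(np.arctan2(d2[1],d2[0])),np.linalg.norm(d1),np.linalg.norm(d2))
ctr=W.mean(0); d=(d1+d2);d/=np.linalg.norm(d); O=ctr+.02*d; print("origin top",O)
sc=np.array([S(c) for c in[(632,218),(212,580),(48,413)]]); w=ray("scene",sc,.012); print("scene corners",w.round(4), np.degrees(np.arctan2(*(w[0]-w[1])[[1,0]])))
print("post pred",O-.126*d)
print("post top",ray("top",T((600,307)),.085),"scene",ray("scene",S((200,350)),.085),tri(T((600,307)),S((200,350))))
print("cap top",ray("top",T((216,192)),.115),"scene",ray("scene",S((454,110)),.115),tri(T((216,192)),S((454,110))))
a,b=ray("top",[T((212,190)),T((165,158))],.115);print("line yaw",np.degrees(np.arctan2(*(b-a)[[1,0]])))
a,b=ray("scene",[S((458,107)),S((501,89))],.115);print("line yaw sc",np.degrees(np.arctan2(*(b-a)[[1,0]])))
y=np.arctan2(d[1],d[0])
for k in(0,np.pi):
  for dy in(0,1.17): 
    q=r.inverse_kinematics(O-.126*d+[0,0,.08],[np.pi,0,y+k-np.pi*(k+y>np.pi)*2+dy]); print(k,dy,None if q is None else np.round(q,2))
E
```

```text
[[ 0.683   0.1503  0.012 ]
 [ 0.5909 -0.1547  0.012 ]
 [ 0.4634 -0.1163  0.012 ]
 [ 0.5598  0.189   0.012 ]]
yaw 73.21075354904872 72.46464230548277 0.3185707433216364 0.32021651417820857
origin top [0.58017935 0.03617083 0.012     ]
scene corners [[ 0.6837  0.1486  0.012 ]
 [ 0.5963 -0.1559  0.012 ]
 [ 0.47   -0.1152  0.012 ]] 73.97380901225964
post pred [ 0.54299732 -0.08421811  0.012     ]
post top [[ 0.54346393 -0.0770186   0.085     ]] scene [[ 0.54730635 -0.07928559  0.085     ]] [ 0.54453337 -0.07691529  0.07928608]
cap top [[0.59380519 0.09581839 0.115     ]] scene [[0.59668726 0.09509083 0.115     ]] [0.59494519 0.09654295 0.11202322]
line yaw 55.22855786235967
line yaw sc 56.91023925534787
0 0 [ 0.43  0.65 -0.56  2.09  0.64  0.57  0.69]
0 1.17 [ 0.74  0.86 -1.11  2.07  1.02  0.91  1.48]
3.141592653589793 0 [-0.04  0.6   0.13  2.12 -0.18  0.43 -1.64]
3.141592653589793 1.17 [ 0.15  0.59 -0.14  2.11  0.18  0.45 -0.83]
```

Run:
```python
from h import *
y=np.radians(73.2); o=[np.pi,0,y-np.pi]; P=np.array([.5450,-.0780]); d=np.array([np.cos(y),np.sin(y)])
r.movep([*P,.17],o); r.move_gripper(.046,30)
print(r.state()["time"],r.move_l([*P,.053],max_speed=.12,max_force=15))
s=r.state();print(s["position"],s["wrist_force"])
r.move_gripper(0,60)
s=r.state();print(s["time"],s["position"],s["grip_width"],s["wrist_force"],s["moment"])
for n in("top","scene"):
    p,_=r.camera(n); crop(p,*((  (240,195,380,295),5.5,"pics/g_top.png") if n=="top" else ((240,180,385,310),5,"pics/g_scene.png")))
```

```text
2.875 False
[ 0.54533126 -0.07809316  0.05353076] [-0.27854619  0.78057368 -0.05595131]
4.35 [ 0.54544512 -0.07781749  0.05387935] 0.019207877301581 [-0.70868968  0.35050405  4.82068777] [ 0.23152565  0.15478558 -0.32414553]
```

View pics/g_scene.png

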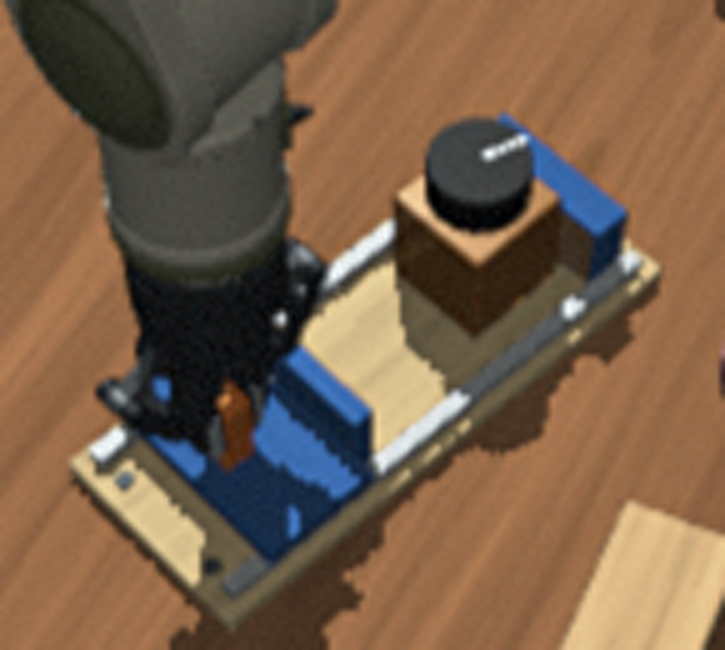

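The post is held between the fingers (width 19 mm), at (235,425) in the scene crop. The jar hasn't moved. Next I push the head, guarded.

Run:
```python
from h import *
y=np.radians(73.2); d=np.array([np.cos(y),np.sin(y),0]); p0=r.state()["position"].copy(); p0[2]=.0535
def rep(t,h):
    s=r.state();f=s["wrist_force"];print(t,h,round(s["time"],2),"along",((s["position"]-p0)@d).round(4),"perp",((s["position"]-p0)@[-d[1],d[0],0]).round(4),"F",(f@d).round(1),(f@[-d[1],d[0],0]).round(1),f[2].round(1),s["moment"].round(2),s["grip_width"].round(4))
rep("0",0)
rep("a",r.move_l(p0+.080*d,max_speed=.06,max_force=45))
rep("b",r.move_l(p0+.112*d,max_speed=.02,max_force=25))
r.sleep(.2); rep("c",0)
p,_=r.camera("scene"); crop(p,(240,180,385,310),5,"pics/p_scene.png")
```

```text
Traceback (most recent call last):
AttributeError: 'float' object has no attribute 'round'
```

Run:
```python
from h import *
y=np.radians(73.2); d=np.array([np.cos(y),np.sin(y),0]); n=np.array([-d[1],d[0],0]); p0=r.state()["position"].copy(); p0[2]=.0535
def rep(t,h):
    s=r.state();f=s["wrist_force"];q=s["position"]-p0;print(t,h,np.round([s["time"],q@d*1e3,q@n*1e3,f@d,f@n,f[2],s["grip_width"]*1e3],2),np.round(s["moment"],2))
rep("0",0)
rep("a",r.move_l(p0+.080*d,max_speed=.06,max_force=45))
rep("b",r.move_l(p0+.112*d,max_speed=.02,max_force=25))
r.sleep(.2); rep("c",0)
p,_=r.camera("scene"); crop(p,(240,180,385,310),5,"pics/p_scene.png")
```

```text
0 0 [ 4.45  0.    0.    1.23  1.3   5.16 18.92] [ 0.27  0.13 -0.34]
a False [ 5.94 77.81 -0.87 -6.9  -3.03 -0.45 18.95] [-1.31 -0.07 -0.17]
b True [ 7.04 94.86 -1.03 -2.02  0.34  4.68 19.09] [ 0.59 -0.1   0.18]
c 0 [ 7.24 94.86 -0.99 -2.87  0.16  5.86 19.19] [ 0.47 -0.05  0.2 ]
```

View pics/p_scene.png

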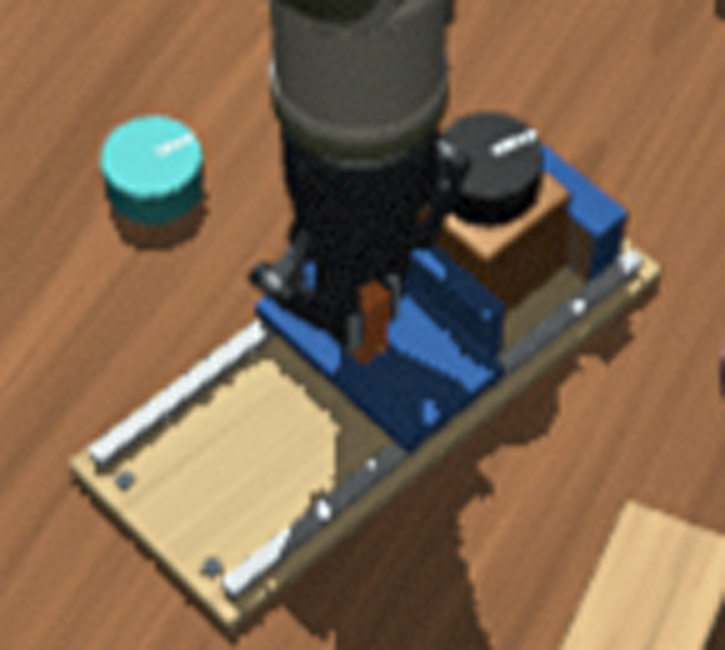

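The head is up against the jar, and the jar has moved towards the fixed jaw. I'll push again with a higher limit to confirm it is seated, then release, retreat and look.

Run:
```python
from h import *
y=np.radians(73.2); d=np.array([np.cos(y),np.sin(y),0]); n=np.array([-d[1],d[0],0]); p0=np.array([0.54544512,-0.07781749,.0535])
def rep(t,h):
    s=r.state();f=s["wrist_force"];q=s["position"]-p0;print(t,h,np.round([s["time"],q@d*1e3,q@n*1e3,f@d,f@n,f[2],s["grip_width"]*1e3],2),np.round(s["moment"],2))
p=r.state()["position"]
rep("d",r.move_l(p+.012*d,max_speed=.02,max_force=35)); r.sleep(.1);rep("d2",0)
r.move_gripper(.045,30); rep("open",0)
p=r.state()["position"]; r.move_l([p[0],p[1],.175],max_speed=.15); r.move_l(np.r_[(p-.16*d)[:2],.25],max_speed=.3); rep("up",0)
ims=[]
for nm in("top","scene"):
    p,_=r.camera(nm); np.save(nm+"1.npy",p)
a=np.load("top1.npy")[200:280,245:345];b=np.load("scene1.npy")[185:265,285:385]
cv2.imwrite("pics/s.png",cv2.resize(np.hstack([a,b])[:,:,::-1],None,fx=4,fy=4,interpolation=cv2.INTER_CUBIC))
```

```text
d True [ 7.81 94.63 -0.99 -3.93  0.83  4.05 19.13] [ 1.13 -0.23  0.36]
d2 0 [ 7.91 94.66 -1.02 -3.7   0.31  5.51 19.02] [ 1.05 -0.23  0.37]
open 0 [ 8.28 94.82 -0.39 -0.73 -0.35 -0.17 45.2 ] [ 0.03 -0.06  0.02]
up 0 [ 9.980e+00 -6.468e+01 -5.000e-02  7.000e-01  7.100e-01  7.600e-01
  4.502e+01] [ 0.01 -0.04  0.02]
```

View pics/s.png

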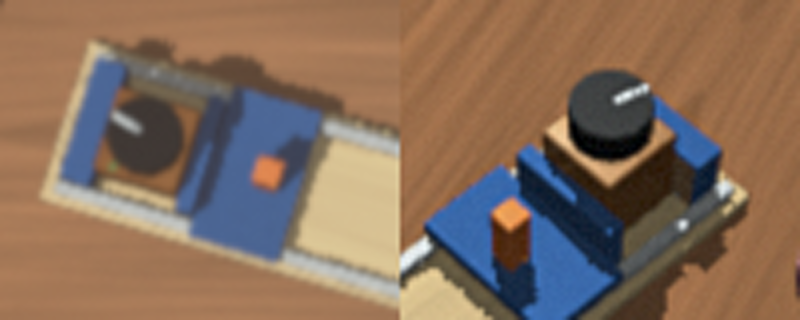

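Pushing with 35 N more moved nothing, so the head has bottomed out. The view confirms the jar is flat between both jaws, with the cap top at (144,134) in the left half and (612,101) in the right half. Now I measure the cap centre, using its silhouette at mid-height in both views, with the post's known position as a bias check.

Run:
```python
from h import *
y=np.radians(72.7); d=np.array([np.cos(y),np.sin(y),0]); n=np.array([-d[1],d[0],0])
post=np.array([.5738,.0127,.085]); print("pred cap",post+.093*d)
for nm,(x0,y0,x1,y1),sd in(("top",(245,200,345,280),(36,33)),("scene",(285,185,385,265),(52,27))):
    q=np.load(nm+"1.npy")[y0:y1,x0:x1]; k=4
    q=cv2.resize(q,None,fx=k,fy=k,interpolation=cv2.INTER_LINEAR); H,S,V=cv2.split(cv2.cvtColor(q,cv2.COLOR_RGB2HSV))
    for th in(60,75):
        m=((V<th)&(S<110)); l=cv2.connectedComponents(m.astype(np.uint8))[1]; c=l[sd[1]*k+8,sd[0]*k]
        pts=np.argwhere(l==c)[:,::-1].astype(np.int32); h=cv2.convexHull(pts); M=cv2.moments(h); u=np.array([M["m10"]/M["m00"],M["m01"]/M["m00"]])/k-.375+[x0,y0]
        print(nm,th,u.round(2),"area",M["m00"]/k/k,cv2.boundingRect(h),ray(nm,u,.101)[0].round(4))
    m=((H<14)&(S>160)&(V>190))
    for c,s,l in comps(m,100): u=c/k-.375+[x0,y0];print(nm,"orange",u.round(1),s[4],ray(nm,u,.085)[0].round(4))
    print(nm,"post expected px",proj(nm,post))
Tp=lambda c:np.array(c)/4+[245,200]-.375
Sp=lambda c:(np.array(c)-[400,0])/4+[285,185]-.375
for nm,u in(("top",Tp((144,134))),("scene",Sp((612,101)))): print(nm,"cap hand",ray(nm,u,.115))
for nm,u in(("top",Tp((268,171))),("scene",Sp((511,215)))): print(nm,"post hand",ray(nm,u,.085))
```

```text
pred cap [0.60145586 0.10149275 0.085     ]
top 60 [294.5 239.5] area 7955.0625 (0, 0, 400, 320) [0.5794 0.0624 0.101 ]
top 75 [280.9 233.4] area 246.75 (107, 98, 73, 74) [0.5977 0.1022 0.101 ]
top orange [311.9 242.8] 247 [0.5709 0.0115 0.085 ]
top post expected px (np.float64(311.4881137429363), np.float64(241.84141449786097))
scene 60 [334.5 224.5] area 7955.0625 (0, 0, 400, 320) [0.6097 0.0666 0.101 ]
scene 75 [337.11 213.52] area 366.5 (169, 73, 85, 87) [0.5988 0.1015 0.101 ]
scene post expected px (np.float64(312.1336271395787), np.float64(237.4165035053999))
top cap hand [[0.59675505 0.10215127 0.115     ]]
scene cap hand [[0.59905892 0.10292269 0.115     ]]
top post hand [[0.57220774 0.0123066  0.085     ]]
scene post hand [[0.57583108 0.01040008 0.085     ]]
```

```bash
cat >> h.py <<'E'
y=np.radians(72.7); d=np.array([np.cos(y),np.sin(y),0]); n=np.array([-d[1],d[0],0])
def rep(t,h=0):
    s=r.state();f=s["wrist_force"];q=s["position"];print(t,h,"t,pos",np.round([s["time"],*q*1e3],2),"F d,n,z",np.round([f@d,f@n,f[2]],1),"M",np.round(s["moment"],2),"w",round(s["grip_width"]*1e3,1),"yaw",np.round(np.degrees(s["tcp_rot"]),1))
E
python3 - <<'E'
from h import *
C=np.array([.5986,.1024]); o=[np.pi,0,y-np.pi]
r.movep([*C,.17],o); r.move_gripper(.085,20)
rep("desc",r.move_l([*C,.083],max_speed=.08,max_force=10))
r.move_gripper(0,20); rep("soft"); r.move_gripper(0,80); rep("hard")
p,_=r.camera("scene"); crop(p,(270,170,400,280),5.5,"pics/cg.png")
E
```

```text
desc False t,pos [ 12.82 598.93 102.47  83.51] F d,n,z [-0.1 -1.3 -0.1] M [-0.04 -0.02  0.06] w 85.0 yaw [-180.     0.  -107.3]
soft 0 t,pos [ 13.19 598.83 102.49  83.59] F d,n,z [-1.   0.8  6.6] M [-0.04  0.24  0.08] w 56.4 yaw [-180.     0.  -107.3]
hard 0 t,pos [ 13.41 598.84 102.46  83.99] F d,n,z [-1.4  1.4 10.3] M [-0.06  0.5   0.15] w 54.5 yaw [-180.     0.  -107.3]
```

View pics/cg.png

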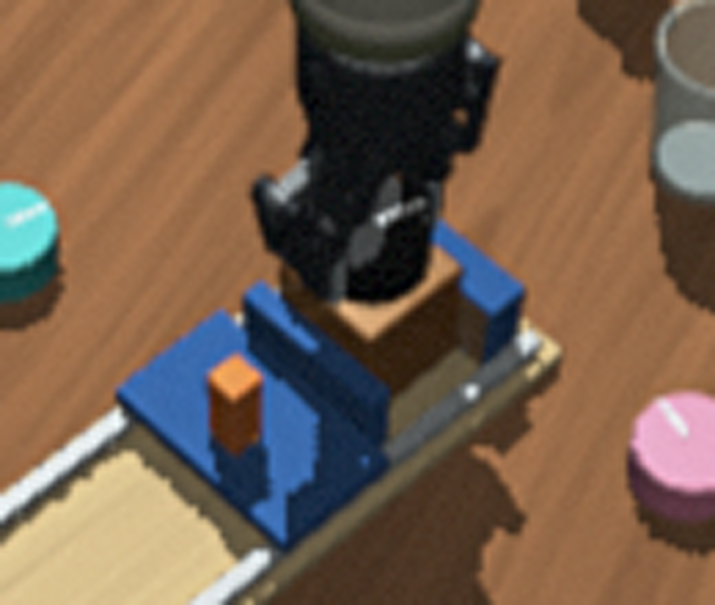

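The cap is held between the pads (56 mm, lateral forces about 1 N) and the head is still closed at the jar. Now I turn it counter-clockwise with joint 7, watching the forces.

Run:
```python
from h import *
C=np.array([.5986,.1024,.083]); o=[np.pi,0,y-np.pi]
q0=np.array(r.inverse_kinematics(C,o)); print(np.round(q0-r.state()["joint_pos"],4)); np.save("q0.npy",q0)
for a in(6,12,18,24):
    q=q0.copy(); q[6]+=np.radians(a); r.goto_joints(q); rep(a)
```

```text
[ 0.      0.0015 -0.0002  0.0003 -0.0002 -0.0009 -0.0001]
6 0 t,pos [ 13.71 599.05 102.47  84.02] F d,n,z [-1.5  1.4 10. ] M [-0.11  0.37  0.27] w 54.8 yaw [-179.9    0.  -101.2]
12 0 t,pos [ 13.96 599.19 102.51  83.99] F d,n,z [-1.3  0.5  8.8] M [-0.12  0.29  0.22] w 54.0 yaw [-179.9    0.   -95.2]
18 0 t,pos [ 14.21 599.28 102.53  84.01] F d,n,z [-0.1  1.2 10. ] M [0.   0.21 0.23] w 54.6 yaw [-179.9    0.   -89.2]
24 0 t,pos [ 14.46 599.35 102.55  84.01] F d,n,z [-1.5  1.2  9.8] M [-0.03  0.19  0.22] w 54.5 yaw [-179.9    0.   -83.2]
```

Forces are small and steady. Before going further I'll check by picture that the cap is turning and the jar is not.

Run:
```python
from h import *
q0=np.load("q0.npy")
for a in(30,36,42):
    q=q0.copy(); q[6]+=np.radians(a); r.goto_joints(q); rep(a)
p,_=r.camera("scene"); crop(p,(270,170,400,280),5.5,"pics/ct.png")
```

```text
30 0 t,pos [ 14.71 599.45 102.54  84.01] F d,n,z [0.5 0.9 8. ] M [0.01 0.16 0.27] w 54.5 yaw [-179.9   -0.   -77.2]
36 0 t,pos [ 14.96 599.5  102.61  84.03] F d,n,z [-0.1  0.2  8.6] M [-0.02  0.16  0.28] w 54.3 yaw [-179.9   -0.   -71.2]
42 0 t,pos [ 15.21 599.51 102.61  84.02] F d,n,z [-0.5  0.9  8.4] M [-0.05  0.07  0.25] w 54.9 yaw [-179.9   -0.   -65.2]
```

View pics/ct.png

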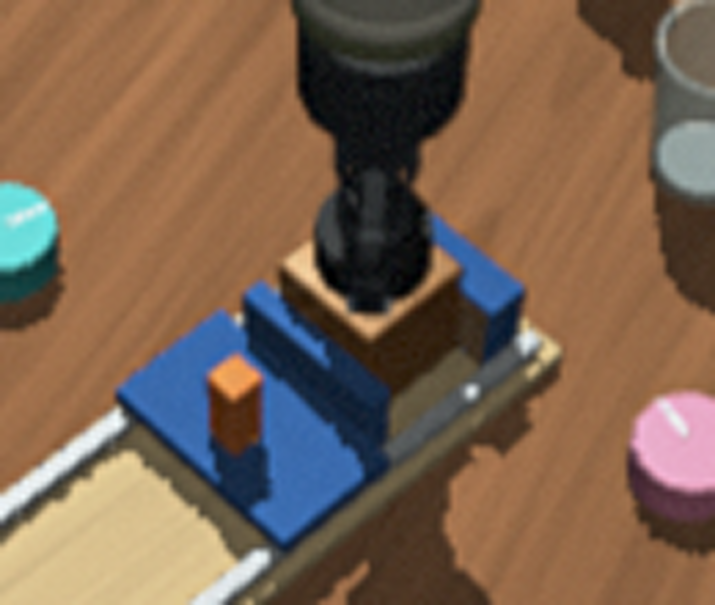

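The white line has left its old place at (400,212), so the cap is turning. The jar and head haven't moved. I'll finish the turn, then start a guarded lift.

Run:
```python
from h import *
q0=np.load("q0.npy")
for a in(48,54,60,64,67):
    q=q0.copy(); q[6]+=np.radians(a); r.goto_joints(q); rep(a)
r.sleep(.2); rep("end")
p=r.state()["position"].copy(); p[2]=.083
rep("lift5",r.move_l(p+[0,0,.006],max_speed=.02,max_force=30)); r.sleep(.1);rep("lift5b")
for nm,b in(("scene",(270,170,400,280)),("top",(245,195,345,280))):
    im,_=r.camera(nm); np.save(nm+"2.npy",im)
    crop(im,b,5.5,f"pics/l_{nm}.png")
```

```text
48 0 t,pos [ 15.51 599.59 102.62  84.08] F d,n,z [-0.4 -0.2  9.5] M [-0.04  0.12  0.17] w 54.4 yaw [-179.9   -0.   -59.2]
54 0 t,pos [ 15.76 599.61 102.62  84.11] F d,n,z [ 0.3 -0.3 10. ] M [0.01 0.16 0.22] w 54.5 yaw [-1.799e+02 -1.000e-01 -5.320e+01]
60 0 t,pos [ 16.01 599.77 102.67  84.38] F d,n,z [-0.2  0.9 13.3] M [-0.    0.25  0.14] w 54.3 yaw [-1.799e+02 -1.000e-01 -4.720e+01]
64 0 t,pos [ 16.26 599.91 102.7   84.61] F d,n,z [-0.4  0.8 14.3] M [0.08 0.24 0.1 ] w 54.7 yaw [-1.798e+02 -1.000e-01 -4.330e+01]
67 0 t,pos [ 16.51 599.96 102.72  84.61] F d,n,z [-0.   1.8 13.7] M [0.04 0.23 0.06] w 54.5 yaw [-1.798e+02 -1.000e-01 -4.030e+01]
end 0 t,pos [ 16.71 599.93 102.73  84.63] F d,n,z [-0.6  0.2 14.3] M [0.02 0.27 0.11] w 54.2 yaw [-1.798e+02 -1.000e-01 -4.030e+01]
lift5 False t,pos [ 17.17 599.76 102.73  88.79] F d,n,z [-0.7 -0.7 -0.9] M [-0.08  0.    0.02] w 54.5 yaw [180.    0.  -40.3]
lift5b 0 t,pos [ 17.27 599.71 102.67  88.69] F d,n,z [0.2 1.  0.2] M [ 0.03  0.01 -0.06] w 54.5 yaw [180.    0.  -40.3]
```

View pics/l_scene.png

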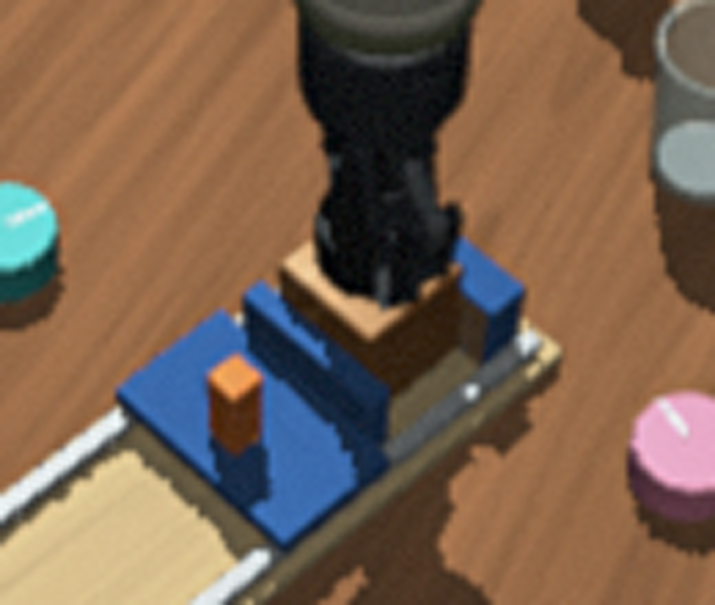

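The cap is free: the seal force and torque dropped to about zero, and the jar hasn't moved. Now I lift it straight up.

Run:
```python
from h import *
p=r.state()["position"].copy()
rep("lift",r.move_l([p[0],p[1],.128],max_speed=.04,max_force=20)); r.sleep(.5); rep("end")
ims=[]
for nm,(a,b,c,e) in(("scene",(270,160,370,270)),("top",(245,190,345,300))):
    im,_=r.camera(nm); ims.append(im[b:e,a:c])
cv2.imwrite("pics/fin.png",cv2.resize(np.hstack(ims)[:,:,::-1],None,fx=4,fy=4,interpolation=cv2.INTER_CUBIC))
```

```text
lift False t,pos [ 18.49 599.54 102.65 127.74] F d,n,z [-0.3  0.4 -0.3] M [ 0.02  0.   -0.07] w 54.7 yaw [180.    0.  -40.3]
end 0 t,pos [ 18.99 599.7  102.62 127.94] F d,n,z [-0.1  1.  -0.9] M [ 0.04 -0.    0.04] w 54.6 yaw [180.    0.  -40.3]
```

View pics/fin.png

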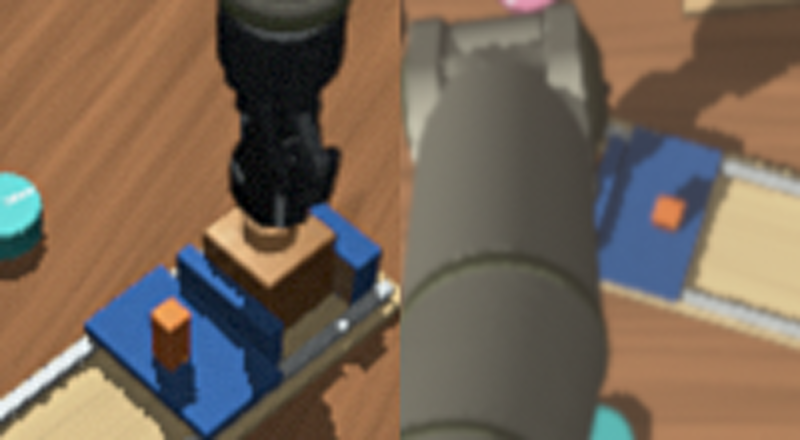

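The final view shows the bare neck on the standing jar at (268,232), the cap held level above it, and the head still closed on the jar. I'm handing it in.

```bash
python3 -c "
from h import *
r.job_done(); rep('done')"
```

```text
the job is handed in; nothing more can be done
the job is handed in; nothing more can be done
```

I clamped the jar, unscrewed the black cap and handed the job in at about 19 s, with the cap held level about 2 cm above the jar's neck. No verdict was reported.

- **Clamp:** I slid the head about 95 mm. A second push, stopped at 35 N, moved it no further, so the jar is flat between both jaws. The head looked unmoved in every later picture.
- **Cap:** I turned it 67° counter-clockwise. At the first 6 mm of lift, the seal force dropped from 14 N to about 0, so the cap was free. I then lifted it straight up, 44 mm in all.
- **Final checks:** The last pictures show the bare neck on the standing, untwisted jar. The tool is vertical, and the wrist force is about 1 N or less.
- **Not confirmed:** The arm or gripper hid the white line and green dot at the end, so the open position rests on the tool angle and the drop in force. The line's start angle measured about -17°, just outside the stated -16° to -4°. The 2 cm clearance comes from the tool height and the given dimensions, and I didn't measure it in the pictures. The moment I read during the turn had the opposite sign to what I expected, which I left unexplained. My reading back of the state after handing in was refused.

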